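# Click the water dispenser's cap shut

### The job

The water dispenser with the blue cap has just been refilled and its click-stop cap sits loosely. Turn the blue cap clockwise until it is fully home and its ratchet has clicked over at least once, then let go. Do not turn the orange cap of the other dispenser.

Things in the scene. Friction and masses are not known exactly. Their poses are not given: they have to be found in the camera images.
- blue_cap (a point): centre (half-way up, on the axis) of the round blue cap to turn: diameter 50 mm, 30 mm tall, ribbed side, white bar on top, axis upright. Grip it across the diameter from above, at any yaw; it does not rise or sink. It sits on a white tank 130 x 150 mm, fixed to the worktop; the tank's top is 28 mm below this point, with a blue collar of 34 mm radius 3 mm higher
- blue_screw (a joint): angle (rad) of the threaded sleeve inside the blue cap, growing clockwise seen from above: starts at 0.1 to 0.45; 0.8 is fully home, a firm stop. Up to there cap and sleeve turn together against about 0.13 N m
- blue_click (a joint): angle (rad) by which the blue cap has slipped clockwise on its sleeve: nearly 0 (under 0.05) until the sleeve is home. Turning on then takes up to about 0.2 N m and slips the cap over ratchet teeth 0.35 apart (crest half-way); more clicks do no harm. The cap's whole turn is blue_screw + blue_click, at most 1.05 from the start to the first tooth passed
- orange_mark (a point): outer part of the white bar on top of the orange cap, 20 mm from that cap's axis, 30 mm above the cap's underside. This cap and its tank have the shape and size of the blue one's; leave this cap as it is
Mind the look-alikes: they are no part of the job. What is shaped like the part that bears blue_cap but purple or red is not meant.

How it is judged (in metres and radians):
At the end, for the whole second after the job is handed in: The blue cap's sleeve is home (within 0.18 rad (10 degrees) of its stop at 0.8), the cap has slipped over at least one ratchet tooth (more than 0.24 rad of slip; the first tooth lies at 0.35), and the cap is at rest (value of joint blue_screw above 0.62 rad and value of joint blue_click above 0.24 rad and velocity of joint blue_click between -0.1 and 0.1 rad/s); the robot touches nothing.
It fails at once if the orange cap is turned (distance of orange_mark from where it was at the start of the episode above 0.005 m).
It also fails if it takes over 35 s, if anything falls off the work surface, if the arm or the gripper's body presses on something with over 40 N, if the wrist force passes 120 N, or if a joint passes its speed limit or range.

### The arm

A 6-joint arm with a two-finger parallel gripper is mounted at the origin on a cart in front of the work surface, level with it; the furniture and walls round the work are solid. World frame = base frame: x ahead of the robot, y to its left, z up, the work surface at z = 0. Lengths are in mm, angles in rad, forces in N, time in s.
With the tool pointing down it reaches from about 400 to 925 mm from the base axis. Payload 12.5 kg.
Tool frame: the origin (TCP) lies where the fingers leave the gripper's body, on its centre line; the fingertips stand 78 mm ahead of it and the grasp point (between the pads) lies 59 mm ahead of it; z points along the fingers, y is the direction in which the jaws open and shut (so a half turn about z gives the same grasp; the last joint's range is limited). The gripper opens to 95 mm and grips with 3 to 60 N. Pads are 20 mm wide; open, the fingers measure 119 mm over their backs; the gripper's body (75 mm by 180 mm) begins 59 mm behind the grasp point.
Start: joints at [-1.417, 0.491, 1.559, -0, 1.092, -0.106], TCP at [160.576, -604.031, 292.261] pointing down, gripper open.
Joint ranges: [-3.1, 3.1], [-0.84, 2.19], [0.05, 2.79], [-1.13, 4.28], [0.06, 2.93], [-2.69, 2.69]. Speed limits (rad/s): [2.22, 2.22, 2.79, 3.14, 3.14, 3.14].

### API

Orientations are given as [roll, pitch, yaw] about the fixed x, y, z axes, in that order (R = Rz(yaw) Ry(pitch) Rx(roll)).
In Python, from cell import env, viewer, ticket, search_frame gives the robot as it stands.
- The arm moves only by the shell command python3 -m inch 'ROWS'. ROWS is a JSON object of lists of equal length, an entry for each row: "hand": the opening, from 0 (shut) to 1 (fully open); "delta_pos": the shift along the tool's x, y, z in cm, a list of three; "turn": the turn about the tool's z in rad. A call has 1 to 20 rows; each row shifts and turns the commanded pose from where the row before left it, along the tool's axes as they then stand; what a row does not reach is not made up. A row lasts 1/10 s, in which the tool goes at most 50 mm and 8.59 degrees, less where a joint would pass 70% of its speed; a pose out of reach is approached as far as the arm can. A call is refused whole if a number of a shift passes 5 or a number of a turn 0.15, either way. A call with a gripper value outside its range is refused whole. The fingers move at their own pace and stop on an object; the grip force is fixed at half the most. Time passes only in rows, so rows that do not move let the fingers close. It gives the time, the measured TCP pose, the force and the opening at its end, in the units of the state.
- env.state(): the state, without advancing time (a new reading comes with each control period).
- viewer.read_camera(name): name is "scene" or "top" or "wrist"; returns (picture, depth): 480x640x3 uint8, blue, green, red; 480x640 float32, mm along the optical axis (not along the pixel's ray), 0 where there is no reading.
- viewer.get_calibration(name): a dict with "fx", "fy", "cx", "cy" (pixels), "k1" (the pictures are not rectified: a ray, as slopes to the right and down, at radius r is drawn at 1 + k1 r^2 times it, then the intrinsics apply), "T" (4x4, takes a point from camera to world coordinates). Camera axes: x right, y down, z forward; pixel columns grow to the right and rows downward; lengths in mm; the calibration is good to about 2 mm. A picture is of the moment at which its call begins: read the wrist's pose just before it. get_calibration takes no time and is no camera call; for the wrist camera it gives the pose at the moment of the call.
- ticket.job_done(): hands the job in, once; it reports no verdict.
Trained networks look in the newest picture that a camera, given by its name, has taken for a name from the list of things; names that differ only in an ending like _2 or _b are one class to them, and where a whole thing is asked for, a point or a joint stands for the part that bears it (a point fixed in the world has none). Each returns a list of dicts, best first, with "p" (0 to 1); they miss things now and then, are a little off and sometimes report something else, mostly with a low value. They report only what shows in the picture. A call takes as long as a camera call. They do not tell look-alikes from the thing itself.
- search_frame(camera, label): "centre" ([column, row] in pixels, amid what is visible of it).
The state is a dict: "t": time; "joints": joint angles; "qvel": joint speeds; "tau": joint torques, N m; "eef_pos": TCP position; "tcp_rot": TCP orientation; "ft_force": force on the tool from outside, world axes, zero at the start; "moment": the same for the moment, N m; "opening": opening from 0.0 (shut) to 1.0 (fully open).
Only numpy, scipy, OpenCV 4.12 (cv2) and the standard library are available. Lean on these libraries where they do the work, as an engineer would, in place of code of your own. Each camera call takes 0.05 s, during which the arm holds its last target.

## Working session

There is one attempt and no reset: what is moved stays moved. The work goes in short steps, Python scripts to look and compute and a shell command to move; the robot and the scene stay as the last step left them, time stands still between calls to the robot, and variables do not carry over. Pictures are saved under pics/ and viewed, and the job is handed in when it is done.

```bash
mkdir -p pics; ls; cat > h.py <<'E'
import numpy as np, cv2
from cell import env, viewer, ticket, search_frame
def unproj(cal,u,v,d):
    K=np.array([[cal['fx'],0,cal['cx']],[0,cal['fy'],cal['cy']],[0,0,1.]])
    p=cv2.undistortPoints(np.array([[[u,v]]],float),K,np.array([cal['k1'],0,0,0,0.]))[0,0]
    return (np.array(cal['T'])@np.array([p[0]*d,p[1]*d,d,1]))[:3]
E
python3 - <<'E'
from h import *
print(env.state())
for n in ("top","scene"):
    im,d=viewer.read_camera(n); cal=viewer.get_calibration(n)
    cv2.imwrite(f'pics/{n}1.png',im); np.save(f'{n}_d.npy',d)
    print(n,cal)
    for r in search_frame(n,"blue_cap"):
        c=r['centre']; dd=d[int(c[1]),int(c[0])]
        print(r,dd,unproj(cal,*c,dd))
E
```

```text
pics
{'t': 0.0, 'joints': array([-1.41661037e+00,  4.91579235e-01,  1.55949403e+00, -2.44067957e-05,
        1.09170394e+00, -1.05596165e-01]), 'qvel': array([ 1.79417873e-03,  1.36111283e-03, -2.71818329e-05,  2.51358752e-05,
       -6.54503408e-04,  5.33530166e-05]), 'tau': array([ 3.65299479e-05, -6.12649870e+01, -2.58188260e+01,  6.92402967e-02,
        4.81677102e-02, -1.14206009e-04]), 'eef_pos': array([ 160.5367537 , -603.84850883,  291.63412532]), 'tcp_rot': array([-3.14041242e+00, -1.03326441e-04,  2.59793320e-01]), 'ft_force': array([-0.08608009,  0.33015617, -0.60802453]), 'moment': array([-0.03796948,  0.0724248 ,  0.04409869]), 'opening': 1.0020030485708538}
top {'fx': 554.9253258796728, 'fy': 554.9253258796728, 'cx': 320.8697157563137, 'cy': 247.83885038150547, 'k1': -0.09092643093710978, 'T': array([[ 2.67674661e-02, -9.96777123e-01,  7.56232152e-02,
         3.42078767e+02],
       [-9.99526542e-01, -2.78358776e-02, -1.31093758e-02,
         2.78467379e+01],
       [ 1.51721644e-02, -7.52365060e-02, -9.97050286e-01,
         1.26102308e+03],
       [ 0.00000000e+00,  
[... 307 characters left out ...]
319909 -170.90908012  132.80923203]
scene {'fx': 446.16218314757225, 'fy': 446.16218314757225, 'cx': 317.01606729895263, 'cy': 246.25200708125422, 'k1': -0.07980083685773268, 'T': array([[-6.59459713e-01, -4.92337310e-01,  5.68081737e-01,
        -2.60455427e+01],
       [-7.51590946e-01,  4.46857742e-01, -4.85210478e-01,
         4.26645695e+02],
       [-1.49645009e-02, -7.46941853e-01, -6.64720943e-01,
         6.63181246e+02],
       [ 0.00000000e+00,  0.00000000e+00,  0.00000000e+00,
         1.00000000e+00]])}
{'centre': [377.4, 176.3], 'p': 0.7} 975.72595 [ 516.43843478 -214.978648    127.27537207]
{'centre': [312.5, 227.2], 'p': 0.6} 844.21893 [476.92730233   7.33369658 129.07039209]
```

View pics/top1.png

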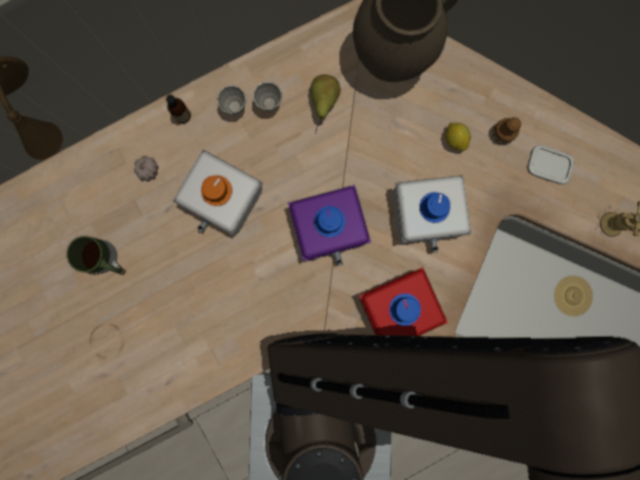

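View pics/scene1.png

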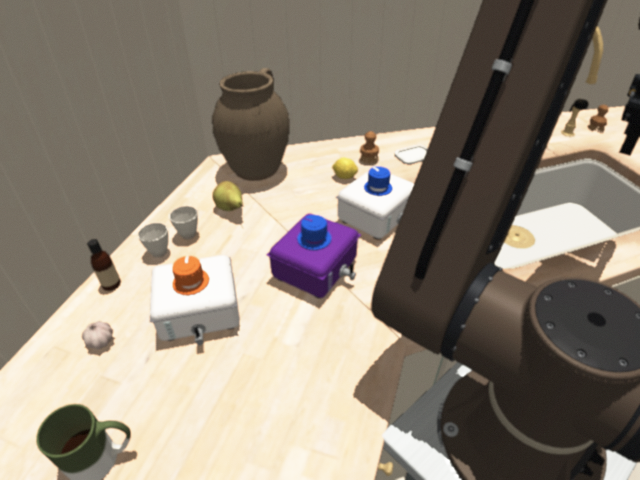

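The target is the white tank with the blue cap, at about (436,203) in the top view and (378,180) in the scene view. The purple tank (330,222) and the red one (406,310) carry look-alike caps, and the orange cap is at (216,190). Next I'll refine the cap centre.

```bash
cat > fit.py <<'E'
from h import *
def fit(n,im,d,cal,c,w=35):
    hsv=cv2.cvtColor(im,cv2.COLOR_BGR2HSV); P=[]
    for v in range(max(0,int(c[1])-w),min(480,int(c[1])+w)):
        for u in range(max(0,int(c[0])-w),min(640,int(c[0])+w)):
            h,s,_=hsv[v,u]
            if 95<h<130 and s>120 and d[v,u]>0: P.append(unproj(cal,u,v,d[v,u]))
    P=np.array(P); zt=np.percentile(P[:,2],90); 
    T=P[P[:,2]>zt-5]; 
    (cx,cy),r=cv2.minEnclosingCircle(T[:,:2].astype(np.float32))
    print(n,len(T),'ztop',np.median(T[:,2]),'circle',cx,cy,r,'mean',T.mean(0)[:2],'zmin',P[:,2].min())
E
python3 - <<'E'
from fit import *
for n,c in (("top",(436,203)),("scene",(378,178))):
    fit(n,cv2.imread(f'pics/{n}1.png'),np.load(f'{n}_d.npy'),viewer.get_calibration(n),c,22)
s=env.state();R=__import__('scipy.spatial.transform',fromlist=['Rotation']).Rotation.from_euler('xyz',s['tcp_rot']).as_matrix()
print(R.round(3)); print(R.T@(np.array([525,-222,240])-s['eef_pos']))
E
```

```text
top 345 ztop 128.65501100508345 circle 524.7572021484375 -228.90264892578125 24.826780319213867 mean [ 523.5445407  -227.70500063] zmin 82.20578261925175
scene 182 ztop 128.8337038035873 circle 523.737548828125 -228.22674560546875 24.154584884643555 mean [ 521.22787057 -225.24890313] zmin 85.98763418106614
[[ 0.966  0.257 -0.   ]
 [ 0.257 -0.966  0.001]
 [ 0.    -0.001 -1.   ]]
[ 450.31705477 -275.45132616   52.07670058]
```

```bash
python3 -m inch '{"hand":[1,1,1,1,1,1,1,1,1,1,1,1,1],"delta_pos":[[3.73,-2.24,0],[3.73,-2.24,0],[3.73,-2.24,0],[3.73,-2.24,0],[3.73,-2.24,0],[3.73,-2.24,0],[3.73,-2.24,0],[3.73,-2.24,0],[3.73,-2.24,0],[3.73,-2.24,0],[3.73,-2.24,0],[3.73,-2.24,0],[0,0,0]],"turn":[0,0,0,0,0,0,0,0,0,0,0,0,0]}'
cat > look.py <<'E'
import sys; from fit import *
from scipy.spatial.transform import Rotation
tag=sys.argv[1]
cal=viewer.get_calibration("wrist"); im,d=viewer.read_camera("wrist"); cv2.imwrite(f'pics/wrist{tag}.png',im)
r=search_frame("wrist","blue_cap"); print(r)
s=env.state(); print(s['t'],s['joints'].round(3),s['eef_pos'].round(1),s['tcp_rot'].round(3))
if r and len(sys.argv)<3:fit("wrist",im,d,cal,r[0]['centre'],100)
E
python3 look.py 1
```

```text
t: 1.5
eef_pos: [526.6, -226.0, 292.0]
tcp_rot: [-3.141, -0.001, 0.264]
ft_force: [-0.6, -1.3, -0.9]
opening: 1.003
[{'centre': [328.5, 245.2], 'p': 0.75}, {'centre': [43.1, 218.4], 'p': 0.55}]
1.6 [-0.526  0.416  1.692 -0.     1.034  0.783] [ 524.4 -228.5  291.9] [-3.141  0.     0.262]
wrist 3082 ztop 128.38171625342815 circle 526.6702880859375 -229.33676147460938 24.828107833862305 mean [ 526.83846708 -229.23201799] zmin 86.09625441434872
```

View pics/wrist1.png

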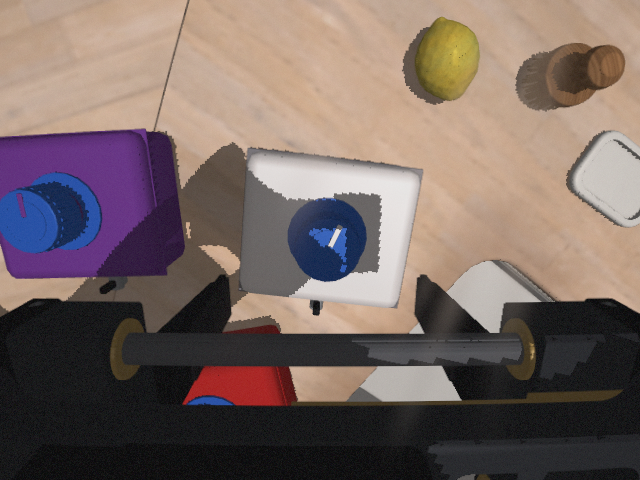

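The wrist picture shows the blue cap on the white tank at (328,240), centred between the jaws. The purple and red tanks are off to the left and below. I'll descend and close the gripper.

```bash
python3 -m inch '{"hand":[1,1,1,1,1,1],"delta_pos":[[0.08,0.04,2.5],[0,0,2.5],[0,0,2.5],[0,0,2.5],[0,0,1.5],[0,0,0]],"turn":[0,0,0,0,0,0]}' && python3 -m inch '{"hand":[0,0,0,0,0,0,0,0,0,0],"delta_pos":[[0,0,0],[0,0,0],[0,0,0],[0,0,0],[0,0,0],[0,0,0],[0,0,0],[0,0,0],[0,0,0],[0,0,0]],"turn":[0,0,0,0,0,0,0,0,0,0]}'; python3 look.py 2 x
```

```text
t: 2.2
eef_pos: [523.6, -230.2, 175.5]
tcp_rot: [-3.139, 0.003, 0.258]
ft_force: [-0.3, 0.8, 0.3]
opening: 0.999
t: 3.2
eef_pos: [525.1, -229.8, 177.4]
tcp_rot: [3.141, -0.0, 0.26]
ft_force: [-0.3, -4.1, 3.5]
opening: 0.519
[{'centre': [323.4, 298.3], 'p': 0.93}]
3.3 [-0.528  0.559  1.803 -0.     0.779  0.784] [ 525.2 -229.7  177.4] [ 3.141 -0.     0.26 ]
```

View pics/wrist2.png

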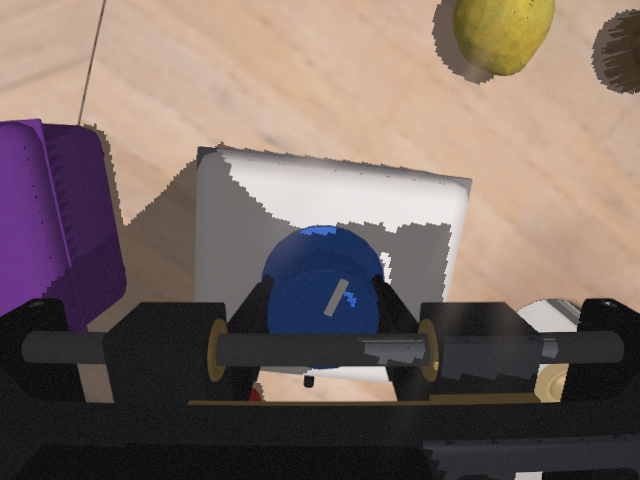

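The gripper has the cap: the opening is about 49 mm, and the cap at (325,298) sits between both fingers. I'll turn clockwise, watching the moment, and then look at the bar.

```bash
python3 -m inch '{"hand":[0,0,0,0,0,0,0,0],"delta_pos":[[0,0,0],[0,0,0],[0,0,0],[0,0,0],[0,0,0],[0,0,0],[0,0,0],[0,0,0]],"turn":[0.05,0.05,0.1,0.1,0.1,0.1,0.1,0.1]}'; python3 -c "
from h import *; print(env.state()['moment'],env.state()['tcp_rot'])"; python3 -m inch '{"hand":[0,0,0,0,0,0,0,0],"delta_pos":[[0,0,0],[0,0,0],[0,0,0],[0,0,0],[0,0,0],[0,0,0],[0,0,0],[0,0,0]],"turn":[0.1,0.1,0.1,0.1,0.1,0.1,0.05,0]}';python3 -c "
from h import *; print(env.state()['moment'])"; python3 look.py 3 x
```

```text
t: 4.1
eef_pos: [525.2, -229.7, 177.4]
tcp_rot: [3.141, -0.001, -0.444]
ft_force: [-0.7, -4.7, 4.0]
opening: 0.526
[-0.70947843 -0.00403998 -0.01602407] [ 3.14123480e+00 -8.38789453e-04 -4.44026394e-01]
t: 4.9
eef_pos: [525.2, -229.6, 177.4]
tcp_rot: [-3.141, -0.001, -1.091]
ft_force: [0.6, -4.5, 3.8]
opening: 0.521
[-0.62653209 -0.16275331 -0.00449616]
[{'centre': [322.6, 297.1], 'p': 0.57}]
5.0 [-0.527  0.559  1.804 -0.     0.779  2.132] [ 525.2 -229.6  177.5] [-3.141e+00 -1.000e-03 -1.089e+00]
```

View pics/wrist3.png

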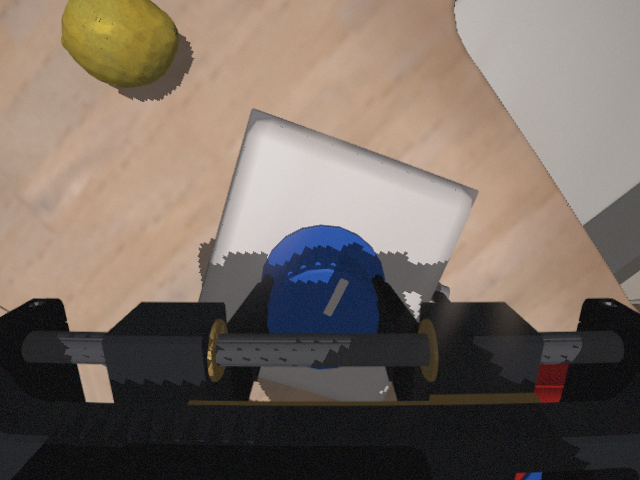

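The bar at (336,297) hasn't moved relative to the fingers. The cap therefore turned with the hand by 1.35 rad, more than the 1.05 needed. I'll release and lift.

```bash
python3 -m inch '{"hand":[1,1,1,1,1,1,1,1],"delta_pos":[[0,0,0],[0,0,0],[0,0,0],[0,0,0],[0,0,0],[0,0,0],[0,0,0],[0,0,0]],"turn":[0,0,0,0,0,0,0,0]}' && python3 -m inch '{"hand":[1,1,1,1,1,1],"delta_pos":[[0,0,-2],[0,0,-3],[0,0,-3],[0,0,-3],[0,0,0],[0,0,0]],"turn":[0,0,0,0,0,0]}'; python3 look.py 4
```

```text
t: 5.8
eef_pos: [525.0, -229.5, 177.2]
tcp_rot: [3.142, -0.0, -1.09]
ft_force: [-1.5, -0.5, -0.3]
opening: 0.996
t: 6.4
eef_pos: [524.9, -229.4, 287.5]
tcp_rot: [-3.141, -0.001, -1.09]
ft_force: [0.3, -0.9, -0.6]
opening: 1.001
[{'centre': [321.1, 240.7], 'p': 0.67}]
6.5 [-0.527  0.423  1.697 -0.     1.023  2.134] [ 524.6 -229.3  286.2] [ 3.141e+00  1.000e-03 -1.090e+00]
wrist 3229 ztop 128.43649707693942 circle 526.3226318359375 -229.99307250976562 25.145490646362305 mean [ 526.20441581 -230.15566957] zmin 86.09963299458849
```

View pics/wrist4.png

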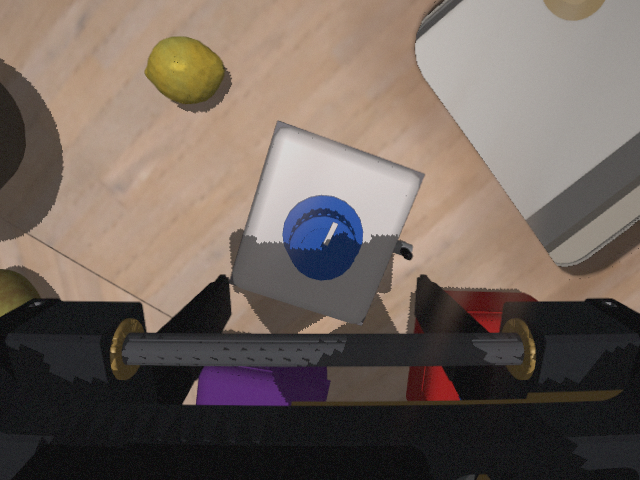

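The bar at (330,235) looks the same in the hand's frame as before the turn. I'll measure its angle in both pictures to confirm.

```bash
python3 - <<'E'
import cv2,numpy as np
for t in '14':
    im=cv2.imread(f'pics/wrist{t}.png'); hsv=cv2.cvtColor(im,cv2.COLOR_BGR2HSV)
    m=np.zeros((480,640),np.uint8); m[212:255,312:350]=((hsv[...,1]<60)&(hsv[...,2]>120))[212:255,312:350]
    y,x=np.nonzero(m); l=cv2.fitLine(np.c_[x,y].astype(np.float32),cv2.DIST_L2,0,.01,.01).ravel()
    print(t,len(x),l.round(2),np.arctan2(l[1],l[0]))
E
```

```text
1 104 [  0.46  -0.89 334.05 237.55] -1.0946507
4 109 [  0.48  -0.88 330.72 231.43] -1.0659047
```

```bash
python3 -c "
from h import *; ticket.job_done(); s=env.state(); print(s['t'],s['ft_force'])"
```

```text
the job is handed in; nothing more can be done
the job is handed in; nothing more can be done
```

I turned the blue cap on the white tank about 1.35 rad clockwise in one grip, let go, lifted about 110 mm clear and handed the job in at about 6.5 s.

- **Turn:** After release, the white bar's angle showed a turn of 1.35 to 1.38 rad. At most 1.05 rad is needed to seat the sleeve and pass the first tooth. I inferred that the sleeve is home and the ratchet has clicked from this angle, because the two joints cannot be read directly.
- **Grip and force:** The bar did not move relative to the fingers, so the cap did not slip in the grip. The wrist force readings stayed around 6 N or less.
- **After release:** The gripper was fully open and the wrist force was about 1 N, so the robot was touching nothing.
- **Orange cap:** I never went near it, but I did not take a final picture of it.
- **Disagreement between cameras:** Their estimates of the cap centre differed by about 2 to 3 mm, which made no difference to the grasp.
- **Check not obtained:** The last state reading was refused once the job was handed in.

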